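# Locate a bearing block against two stops on a raised rail

### The arm

A 6-joint arm with a two-finger parallel gripper is mounted at the origin on the work surface. World frame = base frame: x ahead of the robot, y to its left, z up, the work surface at z = 0. Lengths are in mm, angles in degrees, forces in N, time in s.
With the tool pointing down it reaches from about 300 to 850 mm from the base axis. Payload 4.2 kg.
Tool frame: the origin (TCP) lies at the very end of the fingers, on their centre line; the grasp point (between the pads) lies 19 mm behind it; z points along the fingers, y is the line along which they close (so a half turn about z gives the same grasp; the last joint's range is limited). The gripper opens to 91 mm and grips with 3 to 60 N. Pads are 32 mm wide; open, the fingers measure 118 mm over their backs; the gripper's body (76 mm by 178 mm) begins 60 mm behind the grasp point.
Start: joints at [-68.239, 18.312, 89.639, -0, 72.044, -1.146], TCP at [223.814, -529.67, 213.976] pointing down, gripper open.
Joint ranges: [-177.97, 177.97], [-48.28, 115.42], [12.27, 149.76], [-77.06, 257.06], [2.81, 150.46], [-146.56, 146.56]. Speed limits (degrees/s): [147.25, 147.25, 180, 180, 180, 180].

### API

Orientations are given as [roll, pitch, yaw] about the fixed x, y, z axes, in that order (R = Rz(yaw) Ry(pitch) Rx(roll)).
In Python, from workcell import env gives the robot as it stands.
- The arm moves only by the shell command python3 -m pendant 'ROWS' [FORCE]. ROWS is a JSON object of lists of equal length, an entry for each row: "translation": the shift along the tool's x, y, z in mm, a list of three; "roll": the turn about the tool's z in rad; "hand": the closure in counts, from 0 (fully open) to 255 (shut). In form: {"translation": [[dx, dy, dz], ...], "roll": [roll, ...], "hand": [hand, ...]}. A call has exactly 8 rows; each row shifts and turns the commanded pose from where the row before left it, along the tool's axes as they then stand; what a row does not reach is not made up. A row lasts 1/12 s, in which the tool goes at most 41.7 mm and 7.16 degrees, less where a joint would pass 70% of its speed; a pose out of reach is approached as far as the arm can. A call with a gripper value outside its range is refused whole. The fingers move at their own pace and stop on an object; FORCE is the grip in N (left out, the last holds). Time passes only in rows, so rows that do not move let the fingers close, or fill a call up. It gives the time, the measured TCP pose, the force, the opening and the grip force at its end, in the units of the state.
- env.state(): the state, without advancing time (a new reading comes with each control period).
- env.grab_frame(name): name is "scene" or "side" or "wrist"; returns a dict with "frame" (420x560x3 uint8, red, green, blue), "z_map" (420x560 float32, mm along the optical axis (not along the pixel's ray), 0 where there is no reading), "fx", "fy", "cx", "cy" (pixels), "dist" ([k1, k2, p1, p2, k3] as OpenCV has them; the pictures are not rectified), "pose" (4x4, takes a point from camera to world coordinates). Camera axes: x right, y down, z forward; pixel columns grow to the right and rows downward; lengths in mm; the calibration is good to about 2 mm. A picture is of the moment at which its call begins.
- env.job_done(): hands the job in; it is judged then, once.
Trained networks look in a picture, given as the dict that the camera call returned (one of the last four; its "shot" number tells which), for a name from the list of things; names that differ only in an ending like _2 or _b are one class to them, and where a whole thing is asked for, a point or a joint stands for the part that bears it (a point fixed in the world has none). Each returns a list of dicts, best first, with "score" (0 to 1); they miss things now and then, are a little off and sometimes report something else, mostly with a low value. They report only what shows in the picture. A call takes as long as a camera call. They do not tell look-alikes from the thing itself.
- env.recognise(picture, label): "rect" ([centre column, centre row, width, height] in pixels, round what is visible of it).
- env.regions_of(picture, label): "pixels" (420x560 bool, what is visible of it) and "rect" ([centre column, centre row, width, height] in pixels, round what is visible of it).
The state is a dict: "time_s": time; "qpos": joint angles; "qvel": joint speeds; "effort": joint torques, N m; "ee_pos": TCP position; "ee_rot": TCP orientation; "force": force on the tool from outside, world axes, zero at the start; "torque": the same for the moment, N m; "gripper_width": finger opening in mm; "gripper_force": force on a finger pad.
Only numpy, scipy, OpenCV 4.12 (cv2) and the standard library are available. Lean on these libraries where they do the work, as an engineer would, in place of code of your own. Each camera call takes 0.05 s, during which the arm holds its last target. There are 200 camera calls.

### The job

Stand the tall bored aluminium bearing block upright on the narrow raised rail of the locating nest, at first clear of both stops. Then slide it along on the rail into the corner until its long face (the one with the bore) bears flush on the long stop and its end bears on the short stop, and finish while still holding it pressed firmly against both stops and seated on the rail, as you would for someone to clamp it. Leave the bearing ring, the small square spacer and the carton where they are.

Things in the scene. Friction and masses are not known exactly. Their poses are not given: they have to be found in the camera images.
- block_center (a point): centre (half-way up) of the loose bearing block: aluminium, 40 mm along its x, 64 mm along its y, 60 mm tall (z), about 0.36 kg, upright on the table at the start. A brass-rimmed 28 mm bore (drawn flat; the faces are plain) shows on the two 64 x 60 mm faces (+x, -x); same either way round. Can be gripped across the 40 or the 64 mm.
- nest_corner (a point): point of the fixed nest where the inner faces of its two stops would meet, at the rail's top (32 mm above the table). z up, x square into the long stop (its face is x = 0), y square into the short stop (its face is y = 0). The block's centre is home at x -20, y -32, z +30 mm here, its x axis parallel to this x (either way round). Open sides: -x and -y.
- nest: the bolted-down locating nest: grey base plate 150 x 160 x 12 mm with rail and two stops; origin on the table straight below nest_corner, same axes. The plate spans x -115 to +35, y -125 to +35 mm; its top is 20 mm below the rail's top.
- rail: the narrow steel support rail of the nest, 24 mm wide (nest x), 96 mm long (nest y), standing 20 mm above the base plate; origin at the centre of its underside, axes as the nest's; it spans x -34 to -10 mm and y -100 to -4 mm in the nest_corner frame; dry metal: friction on the rail and on one stop noticeably holds back sliding into the other
- long_stop: the long steel stop, 84 mm long (nest y), 18 mm thick (x), rising 18 mm above the rail's top, so only the lower 18 mm of the block meet it and fingers can pass above it; origin on its working face, at mid length, at its foot; in the nest_corner frame it spans x 0 to 18, y -90 to -6 mm; two bolt heads stand 1.5 mm proud (looks only)
- short_stop: the short steel stop, 46 mm long (nest x), 18 mm thick (y), the same height as the long stop; origin on its working face, at mid length, at its foot; in the nest_corner frame it spans x -52 to -6, y 0 to 18 mm
- bearing_ring: loose steel bearing ring lying flat, 72 mm outside, 42 mm inside, 20 mm high; origin at the centre of its underside; to be left alone
- spacer: loose square aluminium spacer, 46 x 46 x 24 mm, with a small dark hole in its top; origin at the centre of its underside; to be left alone
- carton: closed cardboard carton with a paper band, 60 (x) x 90 (y) x 34 mm; origin at the centre of its underside; to be left alone
Not all that is in view belongs to the job. What is shaped like the part that bears block_center but purple or red is not meant.

How it is judged:
By the outcome, as a careful person would: the job done as asked, in the order asked, and still so for the second after the job is handed in, while the arm keeps its last pose, push and grip.
It also fails if it takes over 72 s, if anything falls off the work surface, if the arm or the gripper's body presses on something with over 40 N, if the wrist force passes 120 N, or if a joint passes its speed limit or range.

## Working session

There is one attempt and no reset: what is moved stays moved. The work goes in short steps, Python scripts to look and compute and a shell command to move; the robot and the scene stay as the last step left them, time stands still between calls to the robot, and variables do not carry over. Pictures are saved under pics/ and viewed, at most 10 in all, crops included, and the job is handed in when it is done.

```bash
ls; mkdir -p pics; cat > h.py <<'E'
import numpy as np, cv2
from workcell import env
def K(f): return np.array([[f['fx'],0,f['cx']],[0,f['fy'],f['cy']],[0,0,1]])
def cloud(f,mask=None):
    z=f['z_map']; ok=z>0
    if mask is not None: ok&=mask
    v,u=np.nonzero(ok); d=z[v,u]
    n=cv2.undistortPoints(np.stack([u,v],1).astype(np.float64)[:,None],K(f),np.array(f['dist'],float))[:,0]
    P=np.c_[n*d[:,None],d]; T=np.array(f['pose']); return P@T[:3,:3].T+T[:3,3],u,v
def proj(f,p):
    T=np.linalg.inv(np.array(f['pose'])); q=np.atleast_2d(p)@T[:3,:3].T+T[:3,3]
    return cv2.projectPoints(q,np.zeros(3),np.zeros(3),K(f),np.array(f['dist'],float))[0][:,0]
def save(n,im): cv2.imwrite('pics/'+n,im[:,:,::-1])
E
python3 - <<'E'
from h import *
np.set_printoptions(precision=1,suppress=True)
s=env.state(); print({k:np.round(v,2) for k,v in s.items()})
for c in ['scene','side']:
    f=env.grab_frame(c); save(c+'0.png',f['frame']); print(c,np.array(f['pose']))
    for l in ['block_center','nest','rail','long_stop','short_stop','carton','spacer','bearing_ring']:
        for r in env.regions_of(f,l)[:3]:
            if r['score']<.2: continue
            P,u,v=cloud(f,r['pixels'])
            print(l,round(r['score'],2),np.array(r['rect']), np.median(P,0) if len(P) else None, P.min(0) if len(P) else '',P.max(0) if len(P) else '')
E
```

```text
pics
{'time_s': np.float64(0.0), 'qpos': array([-68.2,  18.4,  89.7,   0. ,  72. ,  -1.1]), 'qvel': array([ 0. , -0. , -0.1,  0.1,  0. , -0.1]), 'effort': array([  0. , -41.2, -23.2,   0.1,   0.1,  -0. ]), 'ee_pos': array([ 223.7, -529.2,  213.2]), 'ee_rot': array([-179.9,   -0. ,   22.9]), 'force': array([-0.6,  0.2,  0.4]), 'torque': array([0. , 0. , 0.1]), 'gripper_force': np.float64(0.0), 'gripper_width': np.float64(91.28)}
scene [[   0.7    0.5   -0.5  889.7]
 [   0.7   -0.5    0.5 -312.8]
 [  -0.    -0.7   -0.7  496.2]
 [   0.     0.     0.     1. ]]
block_center 0.96 [243.8 168.6  29.6  39.8] [393.8 109.1  44.3] [291.   87.9  -1.5] [414.3 199.6  60.9]
block_center 0.94 [271.6 195.6  27.3  44.7] [506.4  72.   52.7] [444.5  51.3  -2. ] [529.2 124.7  61.1]
block_center 0.86 [227.1 235.7  44.5  55.2] [520.1 -41.9  49.6] [432.6 -54.   -1. ] [539.2  29.3  61. ]
nest 0.74 [126.3 346.9 134.  128.3] [ 559.5 -266.5   11.7] [ 439.7 -357.8   -2.3] [ 629.9 -165.    52.7]
rail 0.72 [316.6 160.   26.   24.4] [464.5 260.4  21.4] [416.  237.2  -2.4] [486.3 322.2  25.5]
rail 0.65 [117.4 346.5  
[... 1165 characters left out ...]
 61.9] [ 529.7 -243.8   12.3] [ 435.7 -405.8   -3.4] [ 647.2 -159.1   52.7]
rail 0.6 [358.4 173.4  33.1  17.8] [ 538.4 -273.8   29.6] [ 520.9 -314.1   10. ] [ 563.1 -211.8   49.6]
long_stop 0.88 [345.7 163.2  35.2  19.3] [ 572.4 -276.1   42.9] [ 548.7 -405.8   -3.4] [ 645.  -217.1   52.7]
short_stop 0.71 [336.9 178.6  18.6  24.9] [ 552.8 -204.9   36.4] [ 533.9 -256.1    8.9] [ 611.1 -193.8   52.5]
carton 0.86 [213.4 217.4  44.6  41. ] [671.   59.1  33.7] [637.1  -9.7  -1. ] [747.5  97.   37.7]
spacer 0.85 [216.8 348.6  38.   43.1] [447.2 273.   23.4] [423.7 226.   -1.3] [487.  299.7  27.1]
bearing_ring 0.97 [161.1 266.9  40.4  37. ] [652.8 206.   18.3] [619.5 156.3  -2.2] [716.3 238.7  23.2]
```

```bash
python3 - <<'E'
import cv2
a=cv2.imread('pics/scene0.png'); b=cv2.imread('pics/side0.png')
cv2.imwrite('pics/crop0.png',cv2.resize(a[140:270,200:360],(800,600)[:2],interpolation=cv2.INTER_CUBIC)[:600])
E
```

```text
(no output)
```

View pics/scene0.png

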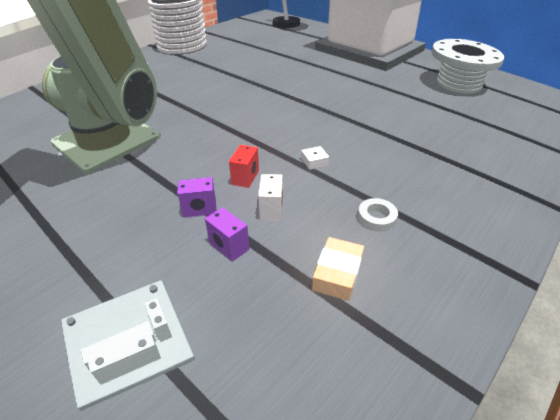

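View pics/side0.png

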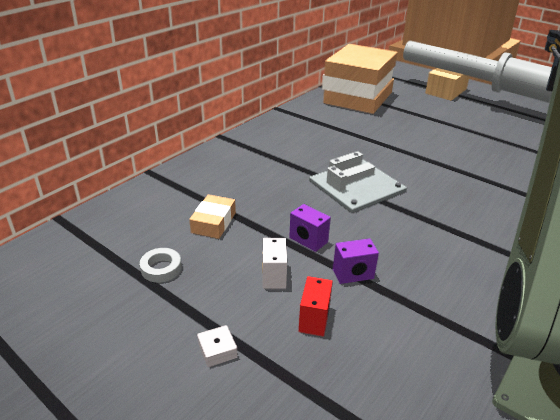

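View pics/crop0.png

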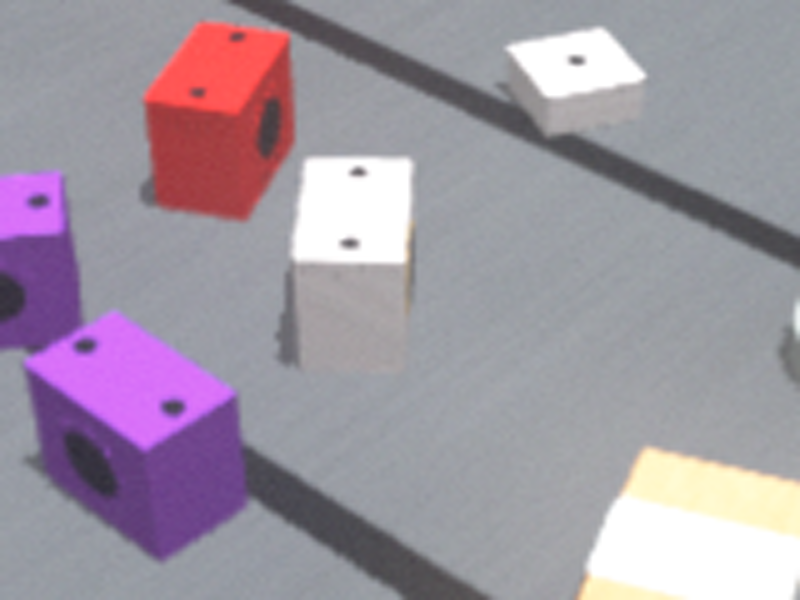

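Look-alikes in the scene picture are red (244,167), purple (198,197), purple (228,234) and bare aluminium (271,195). The aluminium one fits the description, and the crop confirms it: light grey, with the brass rim just showing on its right face. The nest is at (126,347) in the scene picture and (357,184) in the side picture.

```bash
cat > fit.py <<'E'
from h import *
from scipy.optimize import least_squares
# boxes in nest frame: lo,hi
def sd(P,lo,hi):
    c=(np.array(lo)+hi)/2.; h=(np.array(hi)-lo)/2.; q=abs(P-c)-h
    return np.linalg.norm(np.maximum(q,0),axis=1)+np.minimum(q.max(1),0)
NEST=[([-115,-125,0],[35,35,12]),([-34,-100,12],[-10,-4,32]),([0,-90,12],[18,-6,50]),([-52,0,12],[-6,18,50])]
BLK=[([-20,-32,0],[20,32,60])]
def fit(P,boxes,x0,free_z=True):
    def r(x):
        c,s=np.cos(x[2]),np.sin(x[2]); d=P-[x[0],x[1],x[3]]
        L=np.c_[c*d[:,0]+s*d[:,1],-s*d[:,0]+c*d[:,1],d[:,2]]
        return np.min([abs(sd(L,*b)) for b in boxes],0)
    best=None
    for a in x0[2]:
        o=least_squares(r,[x0[0],x0[1],np.radians(a),0],loss='soft_l1',f_scale=1.5,x_scale=[1,1,.02,1])
        if best is None or o.cost<best.cost: best=o
    x=best.x; return np.round([x[0],x[1],np.degrees(x[2]),x[3],np.mean(r(x)),len(P)],2)
def near(f,c,rad,zmin=6,zmax=80):
    P,u,v=cloud(f); k=(np.hypot(P[:,0]-c[0],P[:,1]-c[1])<rad)&(P[:,2]>zmin)&(P[:,2]<zmax); return P[k]
E
python3 - <<'E'
from fit import *
al=[]
for c in ['scene','side']:
    f=env.grab_frame(c)
    B=near(f,(495,85),52); N=near(f,(540,-260),150,4)
    al.append((B,N))
    print(c,'block',fit(B,BLK,(495,90,range(-90,90,20))),'nest',fit(N,NEST,(570,-225,range(-180,180,20))))
B=np.vstack([a[0] for a in al]);N=np.vstack([a[1] for a in al])
print('both',fit(B,BLK,(495,90,range(-90,90,20))),fit(N,NEST,(570,-225,range(-180,180,20))))
E
```

```text
scene block [ 4.9328e+02  8.8650e+01  3.9800e+01 -1.0900e+00  6.3000e-01  9.9200e+02] nest [ 5.8545e+02 -2.2884e+02 -1.8300e+01 -8.7000e-01  7.3000e-01  1.0394e+04]
side block [ 4.9288e+02  8.8220e+01 -1.4043e+02  5.2000e-01  7.2000e-01  1.1730e+03] nest [ 5.8413e+02 -2.2975e+02 -1.8410e+01 -4.4000e-01  1.0700e+00  3.0580e+03]
both [ 4.9311e+02  8.8460e+01  3.9730e+01 -2.0000e-01  8.2000e-01  2.1650e+03] [ 5.8492e+02 -2.2972e+02 -1.8320e+01 -8.0000e-01  8.3000e-01  1.3452e+04]
```

```bash
python3 -m pendant '{"translation":[[20.4,-19.3,2],[20.4,-19.3,2],[20.4,-19.3,2],[20.4,-19.3,2],[20.4,-19.3,2],[20.4,-19.3,2],[20.4,-19.3,2],[20.4,-19.3,2]],"roll":[0,0,0,0,0,0,0,0],"hand":[0,0,0,0,0,0,0,0]}' 50
python3 -m pendant '{"translation":[[20.4,-19.3,2],[20.4,-19.3,2],[20.4,-19.3,2],[20.4,-19.3,2],[20.4,-19.3,2],[20.4,-19.3,2],[20.4,-19.3,2],[20.4,-19.3,2]],"roll":[0,0,0,0,0,0,0,0],"hand":[0,0,0,0,0,0,0,0]}'
python3 -m pendant '{"translation":[[20.4,-19.3,2],[20.4,-19.3,2],[20.4,-19.3,2],[20.4,-19.3,2],[20.4,-19.3,2],[20.4,-19.3,2],[20.4,-19.3,2],[20.4,-19.3,2]],"roll":[0,0,0,0,0,0,0,0],"hand":[0,0,0,0,0,0,0,0]}'
python3 -m pendant '{"translation":[[0,0,0],[0,0,0],[0,0,0],[0,0,0],[0,0,0],[0,0,0],[0,0,0],[0,0,0]],"roll":[-0.12,-0.12,-0.12,-0.12,-0.12,-0.12,-0.12,-0.12],"hand":[0,0,0,0,0,0,0,0]}'
python3 -m pendant '{"translation":[[0,0,0],[0,0,0],[0,0,0],[0,0,0],[0,0,0],[0,0,0],[0,0,0],[0,0,0]],"roll":[-0.12,-0.12,-0.12,-0.12,-0.12,-0.12,-0.12,-0.064],"hand":[0,0,0,0,0,0,0,0]}'
```

```text
time_s: 1.67
ee_pos: [314.4, -322.7, 198.0]
ee_rot: [180.0, -0.0, 22.9]
force: [-0.2, -0.3, -0.7]
gripper_width: 91.2
gripper_force: 0.0
time_s: 2.33
ee_pos: [404.7, -116.9, 182.1]
ee_rot: [180.0, -0.0, 22.9]
force: [0.1, -0.5, 0.7]
gripper_width: 91.5
gripper_force: 0.0
time_s: 3.0
ee_pos: [494.9, 89.0, 166.0]
ee_rot: [180.0, -0.0, 22.9]
force: [0.4, -1.6, 0.7]
gripper_width: 91.2
gripper_force: 0.0
time_s: 3.67
ee_pos: [494.6, 87.6, 166.0]
ee_rot: [180.0, 0.0, 78.3]
force: [0.4, 0.2, -0.2]
gripper_width: 91.4
gripper_force: 0.0
time_s: 4.33
ee_pos: [494.5, 87.6, 166.0]
ee_rot: [180.0, 0.0, 130.0]
force: [-0.6, -0.3, 0.5]
gripper_width: 91.4
gripper_force: 0.0
```

```bash
python3 - <<'E'
from fit import *
f=env.grab_frame('wrist'); save('wrist1.png',f['frame'])
B=near(f,(493,88),52); print(len(B)); 
if len(B)>50: print(fit(B,BLK,(493,88,[20,40,60])))
E
```

```text
3773
[ 4.9191e+02  8.8160e+01  3.9820e+01 -9.1000e-01  5.0000e-01  3.7730e+03]
```

View pics/wrist1.png

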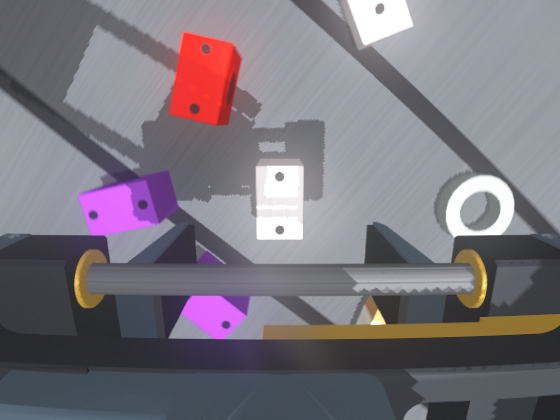

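The wrist view shows the aluminium block at (279,200), centred between the open fingers, with the purple and red ones well clear. Descending to grip it across the 40 mm.

```bash
python3 -m pendant '{"translation":[[1.8,-1,18],[0,0,20],[0,0,20],[0,0,20],[0,0,20],[0,0,20],[0,0,16],[0,0,8]],"roll":[0.004,0,0,0,0,0,0,0],"hand":[0,0,0,0,0,0,0,0]}' 50
python3 -m pendant '{"translation":[[0,0,0],[0,0,0],[0,0,0],[0,0,0],[0,0,0],[0,0,0],[0,0,0],[0,0,0]],"roll":[0,0,0,0,0,0,0,0],"hand":[60,110,150,190,220,255,255,255]}' 50
python3 -m pendant '{"translation":[[0,0,0],[0,0,0],[0,0,0],[0,0,0],[0,0,0],[0,0,0],[0,0,0],[0,0,0]],"roll":[0,0,0,0,0,0,0,0],"hand":[255,255,255,255,255,255,255,255]}'
```

```text
time_s: 5.05
ee_pos: [491.5, 88.1, 22.2]
ee_rot: [-179.8, -0.1, 129.4]
force: [-0.5, -0.7, -0.4]
gripper_width: 91.2
gripper_force: 0.0
time_s: 5.72
ee_pos: [492.7, 88.3, 24.2]
ee_rot: [180.0, 0.0, 129.5]
force: [-0.1, 0.6, 0.3]
gripper_width: 40.6
gripper_force: 0.0
time_s: 6.38
ee_pos: [492.7, 88.3, 24.2]
ee_rot: [180.0, 0.0, 129.5]
force: [-0.6, -0.1, 4.4]
gripper_width: 39.7
gripper_force: 50.0
```

```bash
python3 -m pendant '{"translation":[[0,0,-5],[0,0,-10],[0,0,-16],[0,0,-16],[0,0,-16],[0,0,-16],[0,0,-16],[0,0,-11]],"roll":[0,0,0,0,0,0,0,0],"hand":[255,255,255,255,255,255,255,255]}' 55
python3 -m pendant '{"translation":[[-10,-6,0],[-20,-12.4,0],[-20,-12.4,0],[-20,-12.4,0],[-20,-12.4,0],[-20,-12.4,0],[-20,-12.4,0],[-20,-12.4,0]],"roll":[0,0,0,0,0,0,0,0],"hand":[255,255,255,255,255,255,255,255]}'
python3 -m pendant '{"translation":[[-20,-12.4,0],[-20,-12.4,0],[-20,-12.4,0],[-20,-12.4,0],[-20,-12.4,0],[-20,-12.4,0],[-20,-12.4,0],[-17,-10.9,0]],"roll":[0,0,0,0,0,0,0,0],"hand":[255,255,255,255,255,255,255,255]}'
python3 -m pendant '{"translation":[[0,0,0],[0,0,0],[0,0,0],[0,0,0],[0,0,0],[0,0,0],[0,0,0],[0,0,0]],"roll":[0.12,0.12,0.12,0.12,0.12,0.12,0.12,0.12],"hand":[255,255,255,255,255,255,255,255]}'
python3 -m pendant '{"translation":[[0,0,0],[0,0,0],[0,0,0],[0,0,0],[0,0,0],[0,0,0],[0,0,0],[0,0,0]],"roll":[0.049,0,0,0,0,0,0,0],"hand":[255,255,255,255,255,255,255,255]}'
python3 - <<'E'
from fit import *
print(env.state()['ee_pos'],env.state()['force'])
for c in ['scene','side','wrist']:
    f=env.grab_frame(c); save(c+'2.png',f['frame'])
    N=near(f,(540,-260),150,4,54); print(c,fit(N,NEST,(585,-229,[-18])))
    B=near(f,(541,-270),55,100,166); print(fit(B-[0,0,106],BLK,(541,-270,[-18])))
E
```

```text
time_s: 7.05
ee_pos: [492.7, 88.3, 131.5]
ee_rot: [179.9, 0.0, 129.5]
force: [0.1, 0.4, -2.5]
gripper_width: 39.9
gripper_force: 55.0
time_s: 7.72
ee_pos: [515.3, -88.3, 129.1]
ee_rot: [-179.9, -0.1, 129.5]
force: [0.3, 0.2, -3.6]
gripper_width: 39.8
gripper_force: 55.0
time_s: 8.38
ee_pos: [539.7, -271.9, 128.8]
ee_rot: [-179.9, -0.1, 129.4]
force: [0.7, -0.2, -2.7]
gripper_width: 39.7
gripper_force: 55.0
time_s: 9.05
ee_pos: [539.5, -270.2, 128.8]
ee_rot: [-179.9, -0.0, 74.1]
force: [0.1, -0.4, -2.6]
gripper_width: 39.2
gripper_force: 55.0
time_s: 9.72
ee_pos: [540.7, -269.8, 130.0]
ee_rot: [180.0, 0.0, 71.7]
force: [-0.3, 0.3, -2.4]
gripper_width: 40.1
gripper_force: 55.0
[ 540.72089764 -269.75119599  129.9647579 ] [-0.34474265  0.27771547 -2.41556379]
scene [ 5.8544e+02 -2.2890e+02 -1.8310e+01 -8.7000e-01  7.2000e-01  9.6530e+03]
[ 5.4250e+02 -2.6964e+02 -1.8420e+01  8.7000e-01  3.1600e+00  1.2890e+03]
side [ 5.8396e+02 -2.2966e+02 -1.8260e+01 -3.9000e-01  1.1000e+00  3.0530e+03]
[ 5.3575e+02 -2.6722e+02 -2.8980e+01  3.2000e-01  2.5600e+00  9.3600e+02]
wrist [ 5.8400e+02 -2.3015e+02 -1.8060e+01 -9.5000e-01  6.2000e-01  1.9109e+04]
[ 5.4001e+02 -2.6993e+02 -1.8180e+01 -1.1900e+00  7.9000e-01  1.0088e+04]
```

View pics/scene2.png

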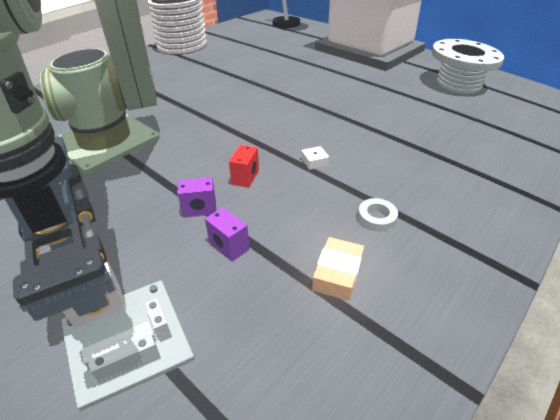

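View pics/wrist2.png

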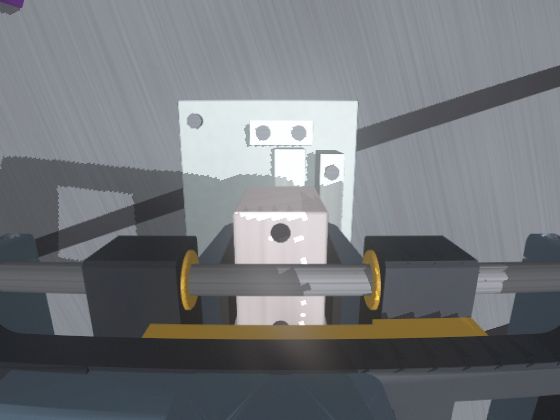

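The scene picture shows the arm holding the block over the nest at about (100,310), with the others undisturbed. In the wrist picture the short stop is ahead at (281,132), the long stop to the right at (330,175) and the rail at (290,165). The block is about 9 mm clear of the long stop and 19 mm clear of the short one. Lowering onto the rail.

```bash
python3 -m pendant '{"translation":[[0,0,10],[0,0,12],[0,0,12],[0,0,12],[0,0,10],[0,0,6],[0,0,4],[0,0,2]],"roll":[0,0,0,0,0,0,0,0],"hand":[255,255,255,255,255,255,255,255]}' 55
python3 -m pendant '{"translation":[[0,0,1],[0,0,1],[0,0,0.5],[0,0,0.5],[0,0,0.5],[0,0,0.5],[0,0,0],[0,0,0]],"roll":[0,0,0,0,0,0,0,0],"hand":[255,255,255,255,255,255,255,255]}'
```

```text
time_s: 10.53
ee_pos: [540.6, -269.7, 61.3]
ee_rot: [-180.0, -0.0, 71.7]
force: [0.2, -0.4, -3.2]
gripper_width: 39.8
gripper_force: 55.0
time_s: 11.2
ee_pos: [540.7, -269.8, 58.0]
ee_rot: [180.0, 0.0, 71.7]
force: [0.1, -0.1, -2.5]
gripper_width: 39.9
gripper_force: 55.0
```

```bash
python3 -m pendant '{"translation":[[0,0,0.4],[0,0,0.4],[0,0,0.4],[0,0,0.4],[0,0,0.3],[0,0,0],[0,0,0],[0,0,0]],"roll":[0,0,0,0,0,0,0,0],"hand":[255,255,255,255,255,255,255,255]}'
python3 -m pendant '{"translation":[[0,0,0.3],[0,0,0],[0,0,0.3],[0,0,0],[0,0,0],[0,0,0],[0,0,0],[0,0,0]],"roll":[0,0,0,0,0,0,0,0],"hand":[255,255,255,255,255,255,255,255]}'
```

```text
time_s: 11.87
ee_pos: [540.8, -269.8, 56.2]
ee_rot: [180.0, 0.0, 71.7]
force: [-0.5, -0.0, 0.1]
gripper_width: 40.0
gripper_force: 55.0
time_s: 12.53
ee_pos: [540.7, -269.8, 56.2]
ee_rot: [180.0, 0.0, 71.7]
force: [-3.1, 1.4, 3.8]
gripper_width: 39.9
gripper_force: 55.0
```

Seated on the rail at TCP z 56.2 (a reading of ~6 N more than when hanging). Sliding: tool x leads to the short stop, tool y to the long stop.

```bash
python3 -m pendant '{"translation":[[2,0,0],[2.5,0,0],[2.5,0,0],[2.5,0,0],[2.5,0,0],[2,0,0],[1,0,0],[0,0,0]],"roll":[0,0,0,0,0,0,0,0],"hand":[255,255,255,255,255,255,255,255]}' 60
python3 -m pendant '{"translation":[[0,1,0],[0,1,0],[0,1,0],[0,1,0],[0,1,0],[0,1,0],[0,0.5,0],[0,0,0]],"roll":[0,0,0,0,0,0,0,0],"hand":[255,255,255,255,255,255,255,255]}'
python3 -m pendant '{"translation":[[0,0.5,0],[0,0.5,0],[0,0.5,0],[0,0.5,0],[0,0,0],[0,0,0],[0,0,0],[0,0,0]],"roll":[0,0,0,0,0,0,0,0],"hand":[255,255,255,255,255,255,255,255]}'
```

```text
time_s: 13.2
ee_pos: [546.5, -256.2, 56.2]
ee_rot: [179.8, 0.1, 71.7]
force: [-0.4, -3.1, 5.5]
gripper_width: 39.9
gripper_force: 60.0
time_s: 13.87
ee_pos: [549.4, -256.5, 56.2]
ee_rot: [-179.7, -0.0, 71.7]
force: [-7.6, 0.9, 12.4]
gripper_width: 39.8
gripper_force: 60.0
time_s: 14.53
ee_pos: [551.5, -256.9, 56.2]
ee_rot: [-179.7, -0.0, 71.7]
force: [-7.6, 1.5, 11.9]
gripper_width: 39.8
gripper_force: 60.0
```

```bash
python3 -m pendant '{"translation":[[0,0.5,0],[0,0.5,0],[0,0.5,0],[0,0.5,0],[0,0.5,0],[0,0.5,0],[0,0,0],[0,0,0]],"roll":[0,0,0,0,0,0,0,0],"hand":[255,255,255,255,255,255,255,255]}'
python3 -m pendant '{"translation":[[0,0.5,0],[0,0.5,0],[0,0.5,0],[0,0,0],[0,0,0],[0,0,0],[0,0,0],[0,0,0]],"roll":[0,0,0,0,0,0,0,0],"hand":[255,255,255,255,255,255,255,255]}'
python3 -m pendant '{"translation":[[0,0.5,0],[0,0.5,0],[0,0.5,0],[0,0,0],[0,0,0],[0,0,0],[0,0,0],[0,0,0]],"roll":[0,0,0,0,0,0,0,0],"hand":[255,255,255,255,255,255,255,255]}'
```

```text
time_s: 15.2
ee_pos: [554.5, -257.7, 56.2]
ee_rot: [-179.7, -0.1, 71.7]
force: [-6.6, 2.3, 11.8]
gripper_width: 39.7
gripper_force: 60.0
time_s: 15.87
ee_pos: [554.6, -257.7, 56.2]
ee_rot: [-179.6, -0.1, 71.7]
force: [-9.0, 2.6, 14.0]
gripper_width: 39.7
gripper_force: 60.0
time_s: 16.53
ee_pos: [554.7, -257.7, 56.2]
ee_rot: [-179.4, -0.1, 71.7]
force: [-12.6, 3.6, 16.6]
gripper_width: 39.6
gripper_force: 60.0
```

Long stop contacted (motion stopped at x 554.5, force rising), but the tool is leaning 0.6°. I'll ease that push and go into the short stop.

```bash
python3 -m pendant '{"translation":[[0,-0.6,0],[0,-0.6,0],[0,-0.3,0],[0.5,0,0],[0.5,0,0],[0.5,0,0],[0.5,0,0],[0,0,0]],"roll":[0,0,0,0,0,0,0,0],"hand":[255,255,255,255,255,255,255,255]}'
python3 -m pendant '{"translation":[[0.5,0,0],[0.5,0,0],[0.5,0,0],[0.5,0,0],[0,0,0],[0,0,0],[0,0,0],[0,0,0]],"roll":[0,0,0,0,0,0,0,0],"hand":[255,255,255,255,255,255,255,255]}'
python3 -m pendant '{"translation":[[0.5,0,0],[0.5,0,0],[0.5,0,0],[0,0,0],[0,0,0],[0,0,0],[0,0,0],[0,0,0]],"roll":[0,0,0,0,0,0,0,0],"hand":[255,255,255,255,255,255,255,255]}'
```

```text
time_s: 17.2
ee_pos: [554.6, -257.6, 56.2]
ee_rot: [-179.6, 0.1, 71.7]
force: [-10.5, -4.2, 13.3]
gripper_width: 39.7
gripper_force: 60.0
time_s: 17.87
ee_pos: [554.7, -257.5, 56.3]
ee_rot: [-179.6, 0.3, 71.7]
force: [-13.2, -7.3, 13.3]
gripper_width: 40.1
gripper_force: 60.0
time_s: 18.53
ee_pos: [555.0, -256.7, 56.3]
ee_rot: [-179.6, 0.3, 71.7]
force: [-14.8, -8.9, 13.3]
gripper_width: 39.7
gripper_force: 60.0
```

```bash
python3 -m pendant '{"translation":[[0,-0.5,-0.2],[0,-0.5,-0.1],[0.4,0,0],[0.4,0,0],[0.4,0,0],[0,0,0],[0,0,0],[0,0,0]],"roll":[0,0,0,0,0,0,0,0],"hand":[255,255,255,255,255,255,255,255]}'
python3 -m pendant '{"translation":[[0.4,0,0],[0.4,0,0],[0.4,0,0],[0,0,0],[0,0,0],[0,0,0],[0,0,0],[0,0,0]],"roll":[0,0,0,0,0,0,0,0],"hand":[255,255,255,255,255,255,255,255]}'
python3 -m pendant '{"translation":[[0.4,0,0],[0.4,0,0],[0.4,0,0],[0,0,0],[0,0,0],[0,0,0],[0,0,0],[0,0,0]],"roll":[0,0,0,0,0,0,0,0],"hand":[255,255,255,255,255,255,255,255]}'
```

```text
time_s: 19.2
ee_pos: [555.6, -254.6, 56.3]
ee_rot: [-179.7, 0.3, 71.7]
force: [-11.3, -6.3, 10.1]
gripper_width: 39.7
gripper_force: 60.0
time_s: 19.87
ee_pos: [555.9, -253.6, 56.3]
ee_rot: [-179.7, 0.3, 71.7]
force: [-11.1, -7.8, 10.5]
gripper_width: 39.9
gripper_force: 60.0
time_s: 20.53
ee_pos: [556.0, -253.6, 56.3]
ee_rot: [-179.7, 0.4, 71.7]
force: [-11.2, -10.7, 9.5]
gripper_width: 39.5
gripper_force: 60.0
```

Short stop contacted: the TCP has stopped at nest (-19.4,-31.5), which is home within calibration. Next, press down firmly to seat it, then build up both side pushes.

```bash
python3 -m pendant '{"translation":[[0,0,0.3],[0,0,0.3],[0,0,0.3],[0,0,0.3],[0,0,0.3],[0,0,0],[0,0,0],[0,0,0]],"roll":[0,0,0,0,0,0,0,0],"hand":[255,255,255,255,255,255,255,255]}'
python3 -m pendant '{"translation":[[0.4,0.4,0.3],[0.4,0.4,0.3],[0.4,0,0],[0,0,0],[0,0,0],[0,0,0],[0,0,0],[0,0,0]],"roll":[0,0,0,0,0,0,0,0],"hand":[255,255,255,255,255,255,255,255]}'
python3 - <<'E'
from fit import *
s=env.state();print(s['torque'],s['effort'])
for c in ['wrist','side','scene']:
    f=env.grab_frame(c); save(c+'3.png',f['frame'])
    P=near(f,(575,-240),150,4,110)
    if c=='wrist':
        N=P[P[:,2]<54]; n=fit(N,NEST,(585,-229,[-18])); print('nest',n)
        t=P[(abs(P[:,2]-92)<5)&(np.hypot(P[:,0]-556,P[:,1]+254)<36)]
        A=np.c_[t[:,:2]-t[:,:2].mean(0),np.ones(len(t))]; k=np.linalg.lstsq(A,t[:,2],rcond=None)[0]; print('top',len(t),t.mean(0),np.degrees(k[:2]))
        B=P[(P[:,2]>60)&(np.hypot(P[:,0]-556,P[:,1]+254)<50)]; print('blk',fit(B-[0,0,32],BLK,(556,-254,[-18])))
E
```

```text
time_s: 21.2
ee_pos: [556.0, -253.6, 56.3]
ee_rot: [-179.7, 0.4, 71.7]
force: [-15.4, -10.8, 17.0]
gripper_width: 39.6
gripper_force: 60.0
time_s: 21.87
ee_pos: [556.0, -253.6, 56.3]
ee_rot: [-179.7, 0.5, 71.7]
force: [-18.4, -13.9, 23.3]
gripper_width: 39.7
gripper_force: 60.0
[-1.98743822  3.29614695 -0.39813581] [ 12.27977335 -34.62815166 -18.59863758   4.7521846   -3.73159692
  -0.38492678]
nest [ 5.8529e+02 -2.3025e+02 -1.8150e+01 -9.1000e-01  6.2000e-01  2.1846e+04]
top 8131 [ 558.5666668  -244.49321896   91.130247  ] [-0.51507055 -0.49328951]
blk [ 5.5542e+02 -2.5378e+02 -1.8290e+01 -5.9000e-01  2.2100e+00  1.0961e+04]
```

View pics/wrist3.png

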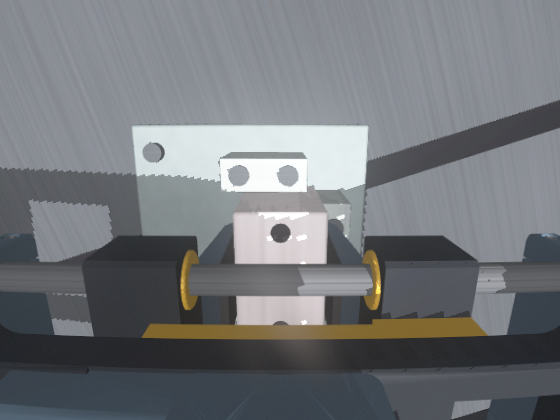

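```bash
cat > tilt.py <<'E'
from fit import *
def sl(t):
    for _ in range(3):
        A=np.c_[t[:,:2]-t[:,:2].mean(0),np.ones(len(t))]; k=np.linalg.lstsq(A,t[:,2],rcond=None)[0]; e=t[:,2]-A@k; t=t[abs(e)<1.5]
    g=np.degrees(k[:2]); return len(t),np.round([k[2],.949*g[0]-.314*g[1],.314*g[0]+.949*g[1]],2)
def report():
    f=env.grab_frame('wrist'); P,u,v=cloud(f)
    d=P[:,:2]-[585,-230]; c,s=.9496,-.3134
    L=np.c_[d[:,0]*c+d[:,1]*s,-d[:,0]*s+d[:,1]*c,P[:,2]]
    box=lambda a,b,e,g,z0,z1:P[(L[:,0]>a)&(L[:,0]<b)&(L[:,1]>e)&(L[:,1]<g)&(L[:,2]>z0)&(L[:,2]<z1)]
    print('plate z, slope along nest x, y (deg):',sl(box(-112,-55,-120,32,7,16)),'table',sl(box(-300,300,40,300,-5,5)))
    print('block top',sl(box(-38,-2,-60,-3,86,97)))
    S=env.state(); F=S['force']; print('tool',S['ee_pos'].round(2) if hasattr(S['ee_pos'],'round') else S['ee_pos'],np.round(S['ee_rot'],2),'F nest',np.round([.949*F[0]-.314*F[1],.314*F[0]+.949*F[1],F[2]],1))
E
python3 -c "from tilt import *; report()"
```

```text
plate z, slope along nest x, y (deg): (8553, array([ 1.099e+01, -1.000e-02, -5.000e-02])) table (63341, array([-1.06,  0.02, -0.09]))
block top (5956, array([91.11, -0.33, -0.38]))
tool [ 556.02 -253.57   56.28] [-179.65    0.47   71.73] F nest [-13.1 -17.1  22. ]
```

The wrist picture shows the block at (281,260) tight to the short stop (264,172) and the long stop (335,210). The depth shows it leaning about 0.35° into both stops, so I'll press down more and push sideways less.

```bash
python3 -m pendant '{"translation":[[0,0,0.4],[0,0,0.4],[0,0,0.4],[0,0,0.4],[0,0,0.4],[-0.4,-0.4,0],[0,0,0],[0,0,0]],"roll":[0,0,0,0,0,0,0,0],"hand":[255,255,255,255,255,255,255,255]}'
python3 -c "from tilt import *; report()"
python3 -m pendant '{"translation":[[0,0,0.4],[0,0,0.4],[0,0,0.4],[0,0,0.4],[-0.4,-0.4,0],[0,0,0],[0,0,0],[0,0,0]],"roll":[0,0,0,0,0,0,0,0],"hand":[255,255,255,255,255,255,255,255]}'
python3 -c "from tilt import *; report()"
```

```text
time_s: 22.73
ee_pos: [556.0, -253.6, 56.3]
ee_rot: [-179.7, 0.4, 71.7]
force: [-19.6, -11.4, 32.4]
gripper_width: 39.7
gripper_force: 60.0
plate z, slope along nest x, y (deg): (8557, array([ 1.101e+01, -1.000e-02, -1.000e-01])) table (63399, array([-1.06,  0.02, -0.08]))
block top (5953, array([91.08, -0.27, -0.32]))
tool [ 555.98 -253.61   56.22] [-179.74    0.45   71.73] F nest [-15.  -16.6  33.1]
time_s: 23.45
ee_pos: [555.9, -253.6, 56.2]
ee_rot: [-179.8, 0.4, 71.7]
force: [-22.0, -9.3, 40.0]
gripper_width: 39.5
gripper_force: 60.0
plate z, slope along nest x, y (deg): (8598, array([10.98, -0.  , -0.09])) table (63400, array([-1.05,  0.02, -0.08]))
block top (5967, array([91.07, -0.28, -0.34]))
tool [ 555.96 -253.65   56.21] [-179.82    0.42   71.73] F nest [-17.3 -14.5  41. ]
```

```bash
python3 -m pendant '{"translation":[[-0.4,-0.4,0],[-0.2,-0.4,0],[0,-0.4,0],[0,-0.3,0],[0,0,0],[0,0,0],[0,0,0],[0,0,0]],"roll":[0,0,0,0,0,0,0,0],"hand":[255,255,255,255,255,255,255,255]}'
python3 -c "from tilt import *; report()"
python3 -m pendant '{"translation":[[0,0,0],[0,0,0],[0,0,0],[0,0,0],[0,0,0],[0,0,0],[0,0,0],[0,0,0]],"roll":[0,0,0,0,0,0,0,0],"hand":[255,255,255,255,255,255,255,255]}'
python3 -c "
from tilt import *; report()
f=env.grab_frame('side'); im=f['frame'][110:230,290:450]; save('side4.png',cv2.resize(im,(800,600),interpolation=cv2.INTER_CUBIC))"
```

```text
time_s: 24.17
ee_pos: [555.9, -253.6, 56.2]
ee_rot: [-180.0, 0.4, 71.7]
force: [-17.9, -8.4, 37.8]
gripper_width: 40.0
gripper_force: 60.0
plate z, slope along nest x, y (deg): (8615, array([11.  , -0.03, -0.12])) table (63377, array([-1.06,  0.02, -0.07]))
block top (5966, array([ 9.107e+01, -7.000e-02, -2.700e-01]))
tool [ 555.89 -253.67   56.18] [-179.99    0.38   71.73] F nest [-14.5 -13.7  38.6]
time_s: 24.88
ee_pos: [555.9, -253.6, 56.2]
ee_rot: [-180.0, 0.4, 71.7]
force: [-17.2, -8.5, 37.9]
gripper_width: 39.8
gripper_force: 60.0
plate z, slope along nest x, y (deg): (8619, array([11.01, -0.03, -0.06])) table (63369, array([-1.06,  0.02, -0.08]))
block top (5972, array([ 9.105e+01, -8.000e-02, -2.200e-01]))
tool [ 555.89 -253.65   56.2 ] [-179.99    0.38   71.73] F nest [-14.5 -13.2  37.6]
```

View pics/side4.png

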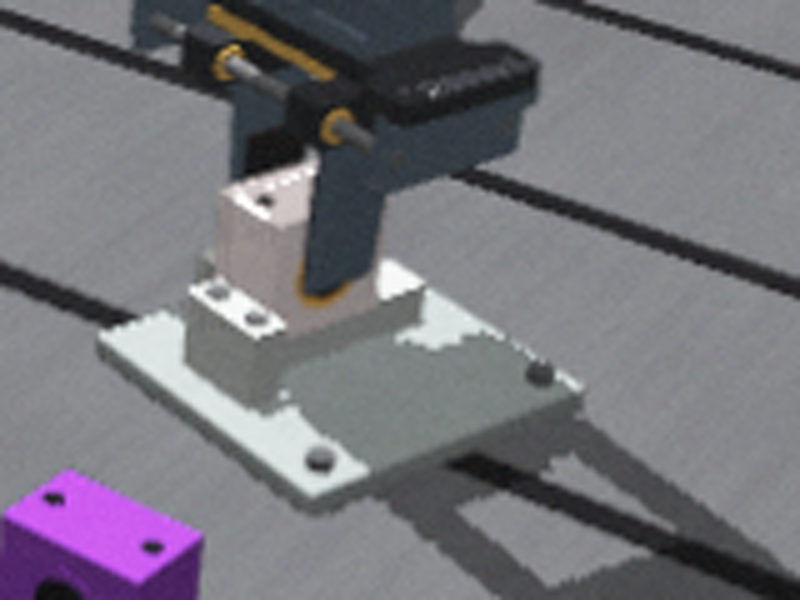

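The side crop shows the block upright on the rail, tight to the short stop (230,300), with the finger clear above the stops. The lean is now about 0.1°. So that rail friction isn't carrying the side load, I'll briefly ease the down-force to pass the load to the stops, then restore it.

```bash
python3 -m pendant '{"translation":[[0,0,-0.5],[0,0,-0.5],[0,0,-0.5],[0,0,-0.5],[0,0,-0.5],[0,0,0],[0,0,0],[0,0,0]],"roll":[0,0,0,0,0,0,0,0],"hand":[255,255,255,255,255,255,255,255]}'
python3 -c "from tilt import *; report()"
python3 -m pendant '{"translation":[[0.3,0.3,0],[0,0.3,0],[0,0,0],[0,0,0],[0,0,0],[0,0,0],[0,0,0],[0,0,0]],"roll":[0,0,0,0,0,0,0,0],"hand":[255,255,255,255,255,255,255,255]}'
python3 -c "from tilt import *; report()"
```

```text
time_s: 25.65
ee_pos: [555.9, -253.6, 56.2]
ee_rot: [-179.9, 0.4, 71.7]
force: [-14.9, -9.7, 24.3]
gripper_width: 39.5
gripper_force: 60.0
plate z, slope along nest x, y (deg): (8583, array([10.98, -0.02, -0.08])) table (63371, array([-1.06,  0.02, -0.07]))
block top (5963, array([ 9.105e+01, -7.000e-02, -2.800e-01]))
tool [ 555.88 -253.61   56.22] [-179.93    0.37   71.74] F nest [ -9.5 -13.8  25.3]
time_s: 26.37
ee_pos: [555.9, -253.6, 56.3]
ee_rot: [-179.9, 0.4, 71.7]
force: [-15.3, -10.5, 26.2]
gripper_width: 39.1
gripper_force: 60.0
plate z, slope along nest x, y (deg): (8589, array([11.  ,  0.  , -0.11])) table (63381, array([-1.06,  0.02, -0.09]))
block top (5974, array([91.07, -0.16, -0.27]))
tool [ 555.9  -253.59   56.24] [-179.87    0.39   71.74] F nest [-10.9 -14.9  25.2]
```

```bash
python3 -m pendant '{"translation":[[0,0,0.4],[0,0,0.4],[0,0,0.4],[0,0,0.4],[0,0,0.2],[0,0,0],[0,0,0],[0,0,0]],"roll":[0,0,0,0,0,0,0,0],"hand":[255,255,255,255,255,255,255,255]}'
python3 -m pendant '{"translation":[[0,0,0],[0,0,0],[0,0,0],[0,0,0],[0,0,0],[0,0,0],[0,0,0],[0,0,0]],"roll":[0,0,0,0,0,0,0,0],"hand":[255,255,255,255,255,255,255,255]}'
python3 -c "
from tilt import *; report()
f=env.grab_frame('wrist'); P,u,v=cloud(f)
N=near(f,(575,-240),150,4,54); n=fit(N,NEST,(585,-229,[-18])); print('nest',n)
B=near(f,(556,-254),38,85,97); r=cv2.minAreaRect(B[:,:2].astype(np.float32)); print('blk top rect',r)
print(env.state()['gripper_force'])"
```

```text
time_s: 27.08
ee_pos: [555.9, -253.6, 56.2]
ee_rot: [-179.9, 0.4, 71.7]
force: [-17.8, -8.6, 35.3]
gripper_width: 39.9
gripper_force: 60.0
time_s: 27.75
ee_pos: [555.9, -253.6, 56.2]
ee_rot: [-179.9, 0.4, 71.7]
force: [-18.2, -9.2, 34.3]
gripper_width: 39.4
gripper_force: 60.0
plate z, slope along nest x, y (deg): (8603, array([10.99, -0.02, -0.11])) table (63354, array([-1.06,  0.02, -0.08]))
block top (5964, array([91.06, -0.1 , -0.28]))
tool [ 555.95 -253.61   56.21] [-179.91    0.4    71.74] F nest [-14.3 -14.   35.1]
nest [ 5.8522e+02 -2.3024e+02 -1.8160e+01 -9.2000e-01  6.2000e-01  2.1831e+04]
blk top rect ((557.06640625, -248.44473266601562), (53.9328498840332, 62.78227615356445), 72.07313537597656)
60.00571668148041
```

```bash
python3 -c "from workcell import env; print(env.job_done())"
```

```text
the job is handed in; nothing more can be done
None
```

I stood the bearing block on the rail clear of both stops, slid it into the corner and handed the job in. I am still holding it at 60 N grip with about 14 N of push towards each stop (some taken up by rail friction) and 35 N down. It leans about 0.1–0.2° by the wrist camera, and the ring, spacer and carton were not touched.

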